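# Set converter parts on their painting stands

## Task

Get the four bare metal converter parts ready for spraying: set each on the dark steel stand made for it, the large ring on the stand with the thick round stub, the small ring on the one with the thin round stub, the oblong frame over the oblong stub, and the shaft lying in the two V-blocks, centred on them. Set each part down gently, not dropped, so that it sits fully down on its seat; any order will do. Do not push the tape roll or the small tin about, and leave all four parts at rest on their stands.

Things in the scene. Friction and masses are not known exactly. Their poses are not given: they have to be found in the camera images.
- race_mid (a point): The larger of two plain bare steel rings, a bearing race lying flat: 62 mm outside, 44 mm bore, 24 mm high. The point is its centre, half-way up; z is the bore axis. Lies on the bench at the start, about 0.2 to 0.36 kg.
- bushing_mid (a point): The smaller of the two bare steel rings, a bushing lying flat: 42 mm outside, 28 mm bore, 24 mm high. The point is its centre, half-way up; z is the bore axis. About 0.1 to 0.2 kg.
- spacer_mid (a point): An oblong aluminium frame lying flat, 90 mm long (its x) by 52 mm wide (its y) by 24 mm high, with an open window 58 x 26 mm through its middle and four dark bolt holes at the corners. The point is its centre, half-way up; z is up. Symmetric under a half turn. About 0.14 to 0.25 kg.
- shaft_mid (a point): A bare steel round shaft lying on the bench, 124 mm long (its x, the shaft axis, level) and 24 mm thick, dark grooves near both ends. The point is on its axis at mid length, 12 mm above what it lies on. Two flat keys 10 mm wide, 40 mm long, at mid length on its top and underside, barely proud, keep it from rolling. Both ends alike; either key may be up. 0.3 to 0.52 kg.
- race_stand: Stand for the race, dark steel, fixed to the bench: round foot 72 mm across, a thin column, a grey round seat 54 mm across whose top is 30 mm above the bench, and on it a dark round stub 26 mm thick and 14 mm high (top at 44 mm, tip slightly coned). Origin on the bench under its centre, z up. The race goes over the stub and lies flat on the seat.
- bushing_stand: Stand for the bushing, dark steel, fixed: round foot 72 mm across, a thin column, a grey round seat only 36 mm across whose top is 30 mm above the bench, and on it a thin dark round stub 12 mm thick and 14 mm high (top at 44 mm). Origin on the bench under its centre, z up. The bushing goes over the stub and lies flat on the seat.
- spacer_stand: Stand for the oblong frame, dark steel, fixed: oblong foot 76 x 60 mm, a grey oblong seat 78 mm (its x) by 40 mm (its y) whose top is 30 mm above the bench, and on it a dark oblong stub 40 mm (x) by 10 mm (y), 14 mm high (top at 44 mm). Origin on the bench under its centre, z up. The frame goes over the stub with its long side along the stand's long side, either way round.
- shaft_stand: Stand for the shaft, dark steel, fixed: oblong foot 92 mm (its x) by 46 mm, 6 mm high; two V-blocks 12 mm thick, 36 mm either side of its middle along x, 60 mm of free room between. The Vs open upwards, grey 45 degree cheeks, 42 mm wide at the top, 56 mm above the bench. Origin on the bench under its centre. The shaft lies in both Vs along x, either way round, its axis 50 mm above the bench.
- tape_roll: Bystander: a brown roll of masking tape lying flat, 64 mm outside, 24 mm high, in brown card colour. Origin at the centre of its underside. Not to be moved.
- tin: Bystander: a small closed tin with a paper band standing upright, 50 mm across and 50 mm high. Origin at the centre of its underside. Not to be moved. (A loose cork sanding block 58 x 36 x 28 mm, not listed, also lies among the things.)
There are look-alikes about, which are no part of the job. What is shaped like the race_stand but orange or yellow is not meant.

How it is judged (in metres and radians):
At the end, for the whole second after the job is handed in: Each part at rest on its own stand: rings and frame flat on the seat (0.12 rad, 5 mm in height, 14 mm off centre; frame within 0.4 rad of the stand's long side), shaft in both Vs (4 mm in height, middle within 15 mm, axis within 0.15 rad) (z of race_mid in the frame of race_stand between 0.038 and 0.047 m and horizontal distance between race_mid and race_stand below 0.014 m and linear speed of each of race, bushing, spacer, shaft below 0.02 m/s and angle between each of race_mid, bushing_mid, spacer_mid's own z axis and vertical below 0.12 rad and z of bushing_mid in the frame of bushing_stand between 0.038 and 0.047 m and horizontal distance between bushing_mid and bushing_stand below 0.014 m and z of spacer_mid in the frame of spacer_stand between 0.038 and 0.047 m and horizontal distance between spacer_mid and spacer_stand below 0.014 m and angle between the x axis of spacer_mid and the x axis of spacer_stand, either way round below 0.4 rad and z of shaft_mid in the frame of shaft_stand between 0.046 and 0.055 m and horizontal distance between shaft_mid and shaft_stand below 0.015 m and angle between the x axis of shaft_mid and the x axis of shaft_stand, either way round below 0.15 rad); the robot touches nothing.
It fails at once if a part is dropped or thrown onto its stand (faster than 0.7 m/s within 40 mm of its seat) ((distance between race_mid and race_stand below 0.082 m and horizontal distance between race_mid and race_stand below 0.04 m and linear speed of race above 0.7 m/s) or (distance between bushing_mid and bushing_stand below 0.082 m and horizontal distance between bushing_mid and bushing_stand below 0.04 m and linear speed of bushing above 0.7 m/s) or (distance between spacer_mid and spacer_stand below 0.082 m and horizontal distance between spacer_mid and spacer_stand below 0.04 m and linear speed of spacer above 0.7 m/s) or (distance between shaft_mid and shaft_stand below 0.09 m and horizontal distance between shaft_mid and shaft_stand below 0.04 m and linear speed of shaft above 0.7 m/s)).
It fails at once if the roll of tape is pushed more than 30 mm from where it stood (distance of tape_roll from where it was at the start of the episode above 0.03 m).
It fails at once if the small tin is pushed more than 30 mm from where it stood (distance of tin from where it was at the start of the episode above 0.03 m).
It also fails if it takes over 106 s, if anything falls off the work surface, if the arm or the gripper's body presses on something with over 40 N, if the wrist force passes 120 N, or if a joint passes its speed limit or range.

## Robot

A 6-joint arm with a two-finger parallel gripper is mounted at the origin on the work surface. World frame = base frame: x ahead of the robot, y to its left, z up, the work surface at z = 0. Lengths are in mm, angles in rad, forces in N, time in s.
With the tool pointing down it reaches from about 350 to 975 mm from the base axis. Payload 7.1 kg.
Tool frame: the origin (TCP) lies at the centre of the arm's flange, where the gripper is bolted on; the fingertips stand 182 mm ahead of it and the grasp point (between the pads) lies 163 mm ahead of it; z points along the fingers, y is the line along which they close (so a half turn about z gives the same grasp; the last joint's range is limited). The gripper opens to 88 mm and grips with 3 to 60 N. Pads are 20 mm wide; open, the fingers measure 115 mm over their backs; the gripper's body (75 mm by 178 mm) begins 61 mm behind the grasp point.
Start: joints at [-1.354, 0.423, 1.63, -0, 1.089, -0.019], TCP at [146.033, -607.685, 404.675] pointing down, gripper open.
Joint ranges: [-3, 3], [-0.9, 2.11], [0.09, 2.58], [-1.31, 4.45], [0.11, 2.69], [-2.54, 2.54]. Speed limits (rad/s): [2.39, 2.39, 3.01, 3.14, 3.14, 3.14].

## Interface

Orientations are given as a rotation vector (axis times angle).
In Python, from workcell import readout, get_image, ctrl gives the robot as it stands.
- The arm moves only by the tool step_arm, never from a script. Its argument "targets" is a list that holds one entry, the list of rows, each a list of 7 numbers: the shift along the world's x, y, z as a fraction of full scale, then the turn, a rotation vector about the world's x, y, z as a fraction of full scale, then the opening, from 0 (shut) to 1 (fully open). In form: [[[dx, dy, dz, wx, wy, wz, claw], ...]]. A call has exactly 5 rows; each row shifts and turns the commanded pose from where the row before left it; what a row does not reach is not made up. Full scale, the value 1, is 0.05 m for a shift and 4 degrees for a turn. A row lasts 1/8 s, in which the tool goes at most 62.5 mm and 10.7 degrees, less where a joint would pass 70% of its speed; a pose out of reach is approached as far as the arm can. A call with a number of a shift or a turn outside -1 to 1 is refused whole. A call with a gripper value outside its range is refused whole. The fingers move at their own pace and stop on an object; the grip force is fixed at half the most. Time passes only in rows, so rows that do not move let the fingers close, or fill a call up. It gives the time, the measured TCP pose, the force, the opening and the grip force at its end, in the units of the state.
- readout.get_obs(): the state, without advancing time (a new reading comes with each control period).
- get_image(name): name is "scene" or "top"; returns a dict with "pixels" (420x560x3 uint8, red, green, blue), "intrinsics" (3x3 intrinsics, pixels), "extrinsics" (4x4, takes a point from world to camera coordinates). Camera axes: x right, y down, z forward; pixel columns grow to the right and rows downward; lengths in mm; the calibration is good to about 2 mm. A picture is of the moment at which its call begins. There is no depth.
- ctrl.close_job(): hands the job in; it is judged then, once.
The state is a dict: "t": time; "qpos": joint angles; "qvel": joint speeds; "joint_torque": joint torques, N m; "ee_pos": TCP position; "orientation": TCP orientation; "ft_force": force on the tool from outside, world axes, zero at the start; "moment": the same for the moment, N m; "width": finger opening in mm; "grasp_force": force on a finger pad.
Only numpy, scipy, OpenCV 4.12 (cv2) and the standard library are available. Lean on these libraries where they do the work, as an engineer would, in place of code of your own. Each camera call takes 0.05 s, during which the arm holds its last target. There are 200 camera calls.

## Working session

There is one attempt and no reset: what is moved stays moved. The work goes in short steps, Python scripts to look and compute and a tool call to move; the robot and the scene stay as the last step left them, time stands still between calls to the robot, and variables do not carry over. Pictures are saved under pics/ and viewed, at most 14 in all, crops included, and the job is handed in when it is done.

Besides the shell and the picture viewer there is one more tool, called after "Emit:" as name(argument=value, ...), one argument or row to a line, values as JSON. step_arm: Moves the arm, as the interface text tells. Shift numbers are shares of 0.05 m and turn numbers shares of 4 degrees, none past 1 either way. Its arguments: {"type":"object","properties":{"targets":{"type":"array"}},"required":["targets"]}

```bash
mkdir -p pics; cat > h.py <<'E'
import numpy as np,cv2
from workcell import readout,get_image,ctrl
def snap(n,f,crop=None,s=1):
    d=get_image(n); p=cv2.cvtColor(d["pixels"],cv2.COLOR_RGB2BGR)
    np.savez(f"pics/{n}_cal.npz",K=d["intrinsics"],E=d["extrinsics"]); cv2.imwrite(f"pics/{f}_raw.png",p)
    save(p,f,crop,s)
def save(p,f,crop=None,s=1):
    if crop: x0,y0,x1,y1=crop; p=p[y0:y1,x0:x1]
    cv2.imwrite(f"pics/{f}.png",cv2.resize(p,None,fx=s,fy=s,interpolation=cv2.INTER_CUBIC))
def world(n,u,v,z):
    c=np.load(f"pics/{n}_cal.npz");E=np.array(c["E"]);R,t=E[:3,:3],E[:3,3]
    C=-R.T@t; r=R.T@np.linalg.inv(c["K"])@[u,v,1]
    return C+r*(z-C[2])/r[2]
E
python3 - <<'E'
from h import *
snap("top","t0",None,1.4); snap("scene","s0",None,1.4)
o=readout.get_obs(); print(o["t"],o["ee_pos"],o["orientation"],o["width"])
for n in("top","scene"):
    c=np.load(f"pics/{n}_cal.npz"); print(c["K"],c["E"])
E
```

```text
0.1 [ 145.9662202  -607.44682733  403.97991121] [-3.11837434e+00 -3.69354747e-01  2.16154808e-04] 87.79739303911055
[[535.08880935   0.         272.40651105]
 [  0.         535.08880935 221.89481228]
 [  0.           0.           1.        ]] [[-4.96466675e-03 -9.99986043e-01 -1.80719185e-03  1.12619486e+01]
 [-9.96133856e-01  5.10403460e-03 -8.77000033e-02  5.10472215e+02]
 [ 8.77080032e-02  1.36480370e-03 -9.96145292e-01  1.27097144e+03]
 [ 0.00000000e+00  0.00000000e+00  0.00000000e+00  1.00000000e+00]]
[[386.14443399   0.         276.42133169]
 [  0.         386.14443399 209.00812664]
 [  0.           0.           1.        ]] [[ 4.59959125e-02  9.98747571e-01  1.96892206e-02 -6.29177700e+00]
 [ 6.88330688e-01 -1.74038041e-02 -7.25188232e-01 -3.26809364e+02]
 [-7.23937318e-01  4.69083892e-02 -6.88269106e-01  1.30589704e+03]
 [ 0.00000000e+00  0.00000000e+00  0.00000000e+00  1.00000000e+00]]
```

View pics/t0.png

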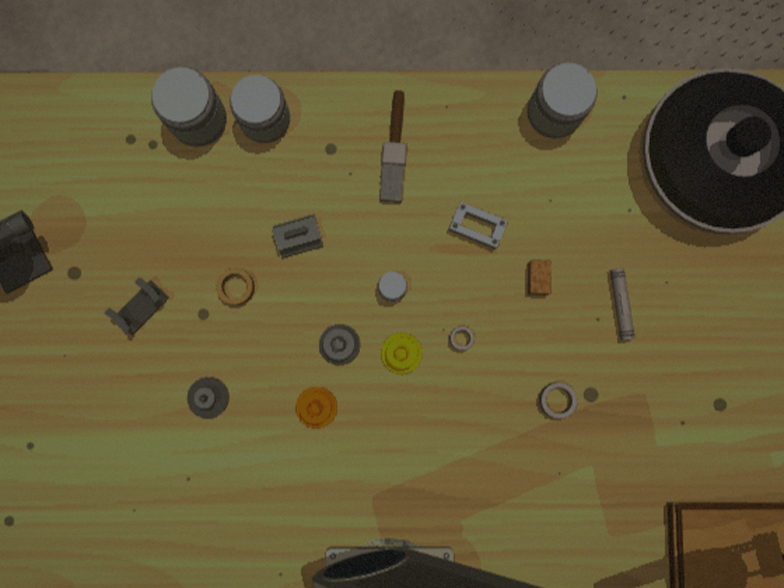

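View pics/s0.png

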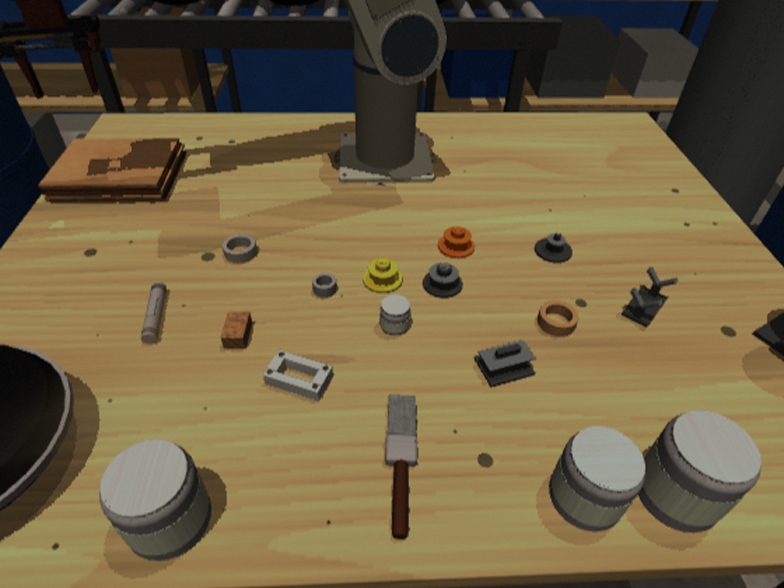

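The two views show these candidates (pixels in the 1.4x top view):
- **Rings:** race at (558,400), bushing at (461,339). The brown ring at (236,286) is the tape roll.
- **Race stand:** the grey one at (340,344). Yellow (402,353) and orange (316,407) are decoys.
- **Bushing stand:** (208,398), with a thin stub.
- **Spacer and its stand:** (478,227) and (298,236).
- **Shaft and its stand:** (622,305) and (138,307).

Next I'll check these in close crops.

```bash
python3 - <<'E'
from h import *
p=cv2.imread("pics/t0_raw.png"); p=cv2.convertScaleAbs(p,alpha=1.8)
save(p,"c1",(70,140,270,300),4); save(p,"c2",(300,140,470,305),3.6)
E
```

```text
(no output)
```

View pics/c1.png

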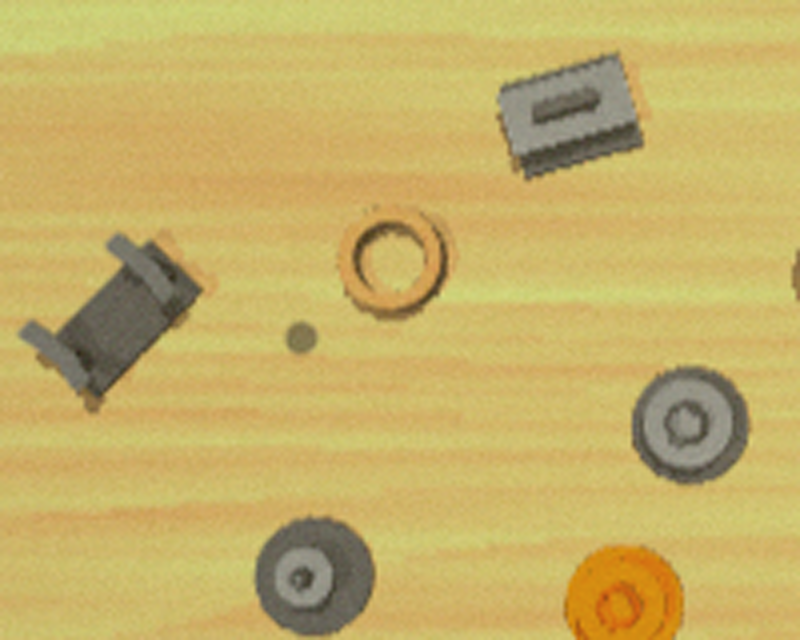

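View pics/c2.png

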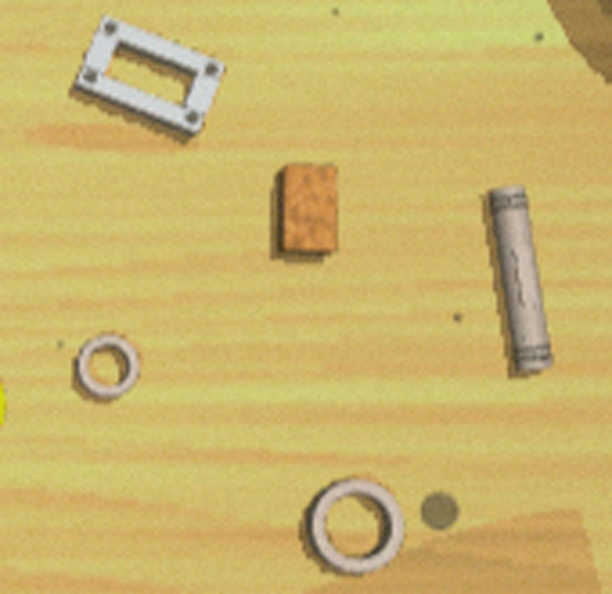

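```bash
python3 - <<'E'
from h import *
a=lambda x,y:(70+x/4-.4,140+y/4-.4); b=lambda x,y:(300+x/3.6-.4,140+y/3.6-.4)
def w(n,p,z): r=world("top",*p,z)[:2]; print(n,r.round(1)); return r
ang=lambda p,q:print("  angle deg",round(np.degrees(np.arctan2(*(q-p)[::-1])),1))
w("race_st",a(688,423.5),30); w("bush_st",a(304,577),30); w("spac_st",a(570,106),30)
ang(w("stubA",a(535,115),44),w("stubB",a(600,95),44)); ang(w("e1",a(500,87),30),w("e2",a(617,55),30))
A=w("VA",a(145,271),54);B=w("VB",a(57,360),54);print((A+B)/2);ang(B,A)
w("race",b(358,525),24);w("bush",b(109,366),24);w("spacer",b(150.5,73),24)
ang(w("h1",b(109,28),24),w("h2",b(211,69),24));ang(w("h4",b(91,76),24),w("h3",b(191,118),24))
A=w("sh1",b(508,189),14);B=w("sh2",b(533,371),14);print((A+B)/2,np.linalg.norm(A-B));ang(A,B)
w("tape",a(394,257),24); w("tin",(392/1.4,285/1.4),50); w("yellow",(402/1.4,353/1.4),30);w("orange",(316/1.4,407/1.4),30);w("cork",b(310,207),28)
from scipy.spatial.transform import Rotation as R
print(R.from_rotvec(readout.get_obs()["orientation"]).as_matrix().round(3))
E
```

```text
race_st [453.6  82.7]
bush_st [363.4 311.2]
spac_st [646.5 154.3]
stubA [638.4 173.6]
stubB [650.3 134.7]
  angle deg -72.9
e1 [658.4 196.8]
e2 [677.7 125.9]
  angle deg -74.8
VA [544.3 402.4]
VB [491.8 453.1]
[518.04271181 427.71465979]
  angle deg -44.0
race [ 356.5 -293. ]
bush [ 462.9 -129.4]
spacer [ 661.3 -160.3]
h1 [ 692.5 -132.7]
h2 [ 663.9 -201.3]
  angle deg -112.6
h4 [ 659.5 -120. ]
h3 [ 630.3 -187.2]
  angle deg -113.5
sh1 [ 582.2 -402.9]
sh2 [ 458.6 -415.7]
[ 520.41576319 -409.32766167] 124.31995266936718
  angle deg -174.1
tape [555.6 261.1]
tin [551.6  -9.6]
yellow [437.1 -26.2]
orange [346.2 120.5]
cork [ 568.8 -265.3]
[[ 0.972  0.234 -0.   ]
 [ 0.234 -0.972  0.001]
 [ 0.    -0.001 -1.   ]]
```

The crops confirm the picks. The grey stand with the thick stub is at crop (688,424), the thin stub at (304,577), and the bare rings at (358,525) and (109,366). I'll start with the shaft.

Emit:
step_arm(
  targets=[
    [[0.748,0.396,-0.288,0,0,-0.188,1],[0.748,0.396,-0.288,0,0,-0.188,1],[0.748,0.396,-0.288,0,0,-0.188,1],[0.748,0.396,-0.288,0,0,-0.188,1],[0.748,0.396,-0.288,0,0,-0.188,1]],
  ],
)

```text
t: 0.72
ee_pos: [334.1, -507.8, 331.9]
orientation: [-3.13, -0.266, 0.0]
ft_force: [0.5, -0.3, -0.0]
width: 87.8
grasp_force: 0.0
```

Emit:
step_arm(
  targets=[
    [[0.748,0.396,-0.288,0,0,-0.188,1],[0.748,0.396,-0.288,0,0,-0.188,1],[0.748,0.396,-0.288,0,0,-0.188,1],[0.748,0.396,-0.288,0,0,-0.188,1],[0.748,0.396,-0.288,0,0,-0.188,1]],
  ],
)

```text
t: 1.35
ee_pos: [521.1, -408.8, 259.8]
orientation: [-3.137, -0.164, 0.001]
ft_force: [0.5, -0.3, 0.5]
width: 88.1
grasp_force: 0.0
```

Emit:
step_arm(
  targets=[
    [[0,0,0,0,0,0,1],[0,0,0,0,0,0,1],[0,0,0,0,0,0,1],[0,0,0,0,0,0,1],[0,0,0,0,0,0,1]],
  ],
)

```text
t: 1.98
ee_pos: [519.5, -410.2, 261.1]
orientation: [3.137, 0.163, 0.0]
ft_force: [-0.1, 0.1, 0.3]
width: 88.0
grasp_force: 0.0
```

Emit:
step_arm(
  targets=[
    [[0,0,-0.5,0,0,0,1],[0,0,-0.5,0,0,0,1],[0,0,-0.3,0,0,0,1],[0,0,-0.18,0,0,0,1],[0,0,0,0,0,0,1]],
  ],
)

```text
t: 2.6
ee_pos: [520.0, -409.7, 186.4]
orientation: [-3.137, -0.164, 0.001]
ft_force: [0.4, 0.0, -0.3]
width: 87.9
grasp_force: 0.0
```

Emit:
step_arm(
  targets=[
    [[0,0,0,0,0,0,0],[0,0,0,0,0,0,0],[0,0,0,0,0,0,0],[0,0,0,0,0,0,0],[0,0,0,0,0,0,0]],
  ],
)

```text
t: 3.22
ee_pos: [520.0, -409.7, 186.8]
orientation: [3.137, 0.164, 0.0]
ft_force: [0.9, -0.1, 0.1]
width: 41.2
grasp_force: 0.0
```

Emit:
step_arm(
  targets=[
    [[0,0,0,0,0,0,0],[0,0,0,0,0,0,0],[0,0,0,0,0,0,0],[0,0,0,0,0,0,0],[0,0,0,0,0,0,0]],
  ],
)

```text
t: 3.85
ee_pos: [520.0, -409.4, 186.6]
orientation: [-3.137, -0.164, 0.001]
ft_force: [-0.4, 4.6, 3.8]
width: 23.2
grasp_force: 30.0
```

Emit:
step_arm(
  targets=[
    [[0,0,0.2,0,0,0,0],[0,0,0.4,0,0,0,0],[0,0,0.6,0,0,0,0],[0,0,0.6,0,0,0,0],[0,0,0.6,0,0,0,0]],
  ],
)

```text
t: 4.47
ee_pos: [519.9, -410.0, 308.9]
orientation: [3.136, 0.164, 0.001]
ft_force: [0.3, -0.6, -5.1]
width: 23.2
grasp_force: 30.0
```

```bash
python3 - <<'E'
from h import *
snap("scene","s1",(60,120,340,330),2.8)
o=readout.get_obs();print(o["width"],o["grasp_force"],o["ft_force"],o["ee_pos"])
E
```

```text
23.247591648041993 29.985332787036896 [ 1.6319317  -1.86970361 -1.81822629] [ 520.95770981 -410.80323012  313.29005988]
```

View pics/s1.png

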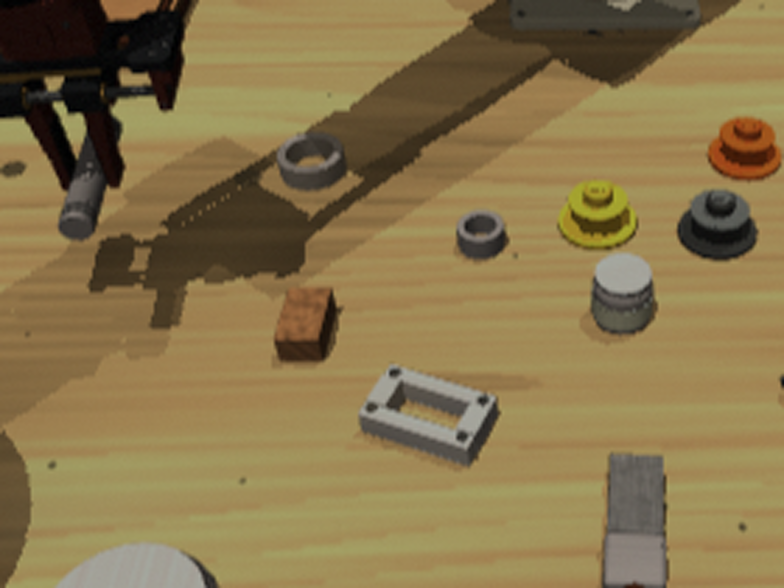

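The shaft is held at the upper left, about (85,190). Nothing else has moved. I'll carry it to its stand, turning 130 degrees on the way.

Emit:
step_arm(
  targets=[
    [[0,0.479,0,0,0,0.929,0],[0,0.479,0,0,0,0.929,0],[0,0.479,0,0,0,0.929,0],[0,0.479,0,0,0,0.929,0],[0,0.479,0,0,0,0.929,0]],
  ],
)

```text
t: 5.15
ee_pos: [520.0, -288.0, 306.4]
orientation: [-3.068, -0.676, 0.001]
ft_force: [0.3, 0.3, -5.4]
width: 23.4
grasp_force: 30.0
```

Emit:
step_arm(
  targets=[
    [[0,0.479,0,0,0,0.929,0],[0,0.479,0,0,0,0.929,0],[0,0.479,0,0,0,0.929,0],[0,0.479,0,0,0,0.929,0],[0,0.479,0,0,0,0.929,0]],
  ],
)

```text
t: 5.78
ee_pos: [520.0, -168.7, 306.8]
orientation: [2.919, 1.161, 0.0]
ft_force: [0.0, 0.2, -4.7]
width: 23.3
grasp_force: 30.0
```

Emit:
step_arm(
  targets=[
    [[0,0.479,0,0,0,0.929,0],[0,0.479,0,0,0,0.929,0],[0,0.479,0,0,0,0.929,0],[0,0.479,0,0,0,0.929,0],[0,0.479,0,0,0,0.929,0]],
  ],
)

```text
t: 6.4
ee_pos: [519.8, -48.9, 306.8]
orientation: [2.693, 1.618, 0.001]
ft_force: [1.0, -0.5, -4.4]
width: 23.3
grasp_force: 30.0
```

Emit:
step_arm(
  targets=[
    [[0,0.479,0,0,0,0.929,0],[0,0.479,0,0,0,0.929,0],[0,0.479,0,0,0,0.929,0],[0,0.479,0,0,0,0.929,0],[0,0.479,0,0,0,0.929,0]],
  ],
)

```text
t: 7.02
ee_pos: [519.7, 70.8, 306.8]
orientation: [2.396, 2.031, 0.001]
ft_force: [0.4, -0.2, -4.4]
width: 23.2
grasp_force: 30.0
```

Emit:
step_arm(
  targets=[
    [[0,0.479,0,0,0,0.929,0],[0,0.479,0,0,0,0.929,0],[0,0.479,0,0,0,0.929,0],[0,0.479,0,0,0,0.929,0],[0,0.479,0,0,0,0.929,0]],
  ],
)

```text
t: 7.65
ee_pos: [519.5, 190.5, 306.8]
orientation: [2.037, 2.391, 0.0]
ft_force: [-0.1, 0.2, -5.9]
width: 23.2
grasp_force: 30.0
```

Emit:
step_arm(
  targets=[
    [[0,0.479,0,0,0,0.929,0],[0,0.479,0,0,0,0.929,0],[0,0.479,0,0,0,0.929,0],[0,0.479,0,0,0,0.929,0],[0,0.479,0,0,0,0.929,0]],
  ],
)

```text
t: 8.28
ee_pos: [519.7, 310.3, 306.7]
orientation: [1.625, 2.689, 0.0]
ft_force: [0.9, 0.2, -5.2]
width: 23.4
grasp_force: 30.0
```

Emit:
step_arm(
  targets=[
    [[0,0.479,0,0,0,0.929,0],[0,0.479,0,0,0,0.929,0],[0,0.479,0,0,0,0.929,0],[0,0.479,0,0,0,0.929,0],[0,0.479,0,0,0,0.929,0]],
  ],
)

```text
t: 8.9
ee_pos: [520.0, 430.1, 306.6]
orientation: [-1.169, -2.916, 0.0]
ft_force: [0.6, -0.7, -4.7]
width: 23.1
grasp_force: 30.0
```

```bash
python3 - <<'E'
from h import *
snap("scene","s2",(340,100,560,265),3.6)
o=readout.get_obs();print(o["width"],o["ft_force"],o["ee_pos"],o["orientation"],o["qpos"])
E
```

```text
23.303059900714572 [ 0.57089968  3.16742169 -4.46820431] [519.94617695 432.80913818 306.90729593] [1.16404238 2.91769131 0.00448899] [ 6.76380833e-01  6.08181139e-01  1.56886287e+00  1.43394126e-03
  9.61930901e-01 -1.36014922e-01]
```

View pics/s2.png

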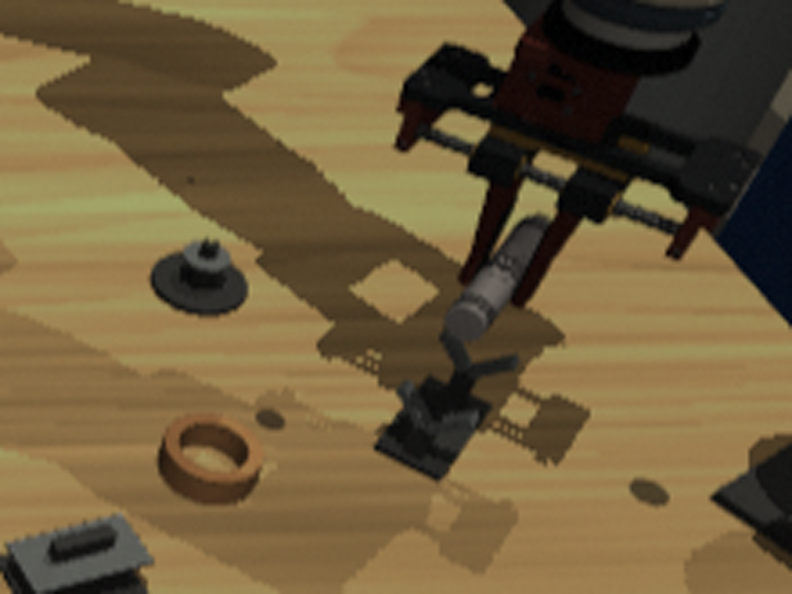

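The shaft is held level above the V-blocks. I'll check the stand position once more in this view, using the V-block top tips at (403,387), (480,412), (446,343) and (517,360).

```bash
python3 - <<'E'
from h import *
P=[world("scene",340+x/3.6-.4,100+y/3.6-.4,56)[:2] for x,y in((403,387),(480,412),(446,343),(517,360))]
print(np.round(P,1),np.mean(P,0)); 
for x,y in((465,325),(543,222)):print(world("scene",340+x/3.6-.4,100+y/3.6-.4,132))
print(readout.get_obs()["ee_pos"])
E
```

```text
[[537.1 387.6]
 [561.3 428.3]
 [495.3 433. ]
 [513.3 473.8]] [526.76661229 430.68813958]
[564.32920302 389.04878874 132.        ]
[464.09480262 482.70529485 132.        ]
[519.94617695 432.80913818 306.90729593]
```

Emit:
step_arm(
  targets=[
    [[0.08,-0.02,-0.4,0,0,0,0],[0,0,-0.4,0,0,0,0],[0,0,-0.3,0,0,0,0],[0,0,-0.2,0,0,0,0],[0,0,-0.1,0,0,0,0]],
  ],
)

```text
t: 9.57
ee_pos: [524.0, 427.2, 235.8]
orientation: [-1.176, -2.913, 0.001]
ft_force: [0.5, -0.5, -5.0]
width: 23.4
grasp_force: 30.0
```

Emit:
step_arm(
  targets=[
    [[0,0,-0.04,0,0,0,0],[0,0,-0.04,0,0,0,0],[0,0,-0.04,0,0,0,0],[0,0,0,0,0,0,0],[0,0,0,0,0,0,0]],
  ],
)

```text
t: 10.2
ee_pos: [524.0, 427.6, 230.8]
orientation: [1.175, 2.913, 0.0]
ft_force: [-0.2, 0.1, -4.9]
width: 23.1
grasp_force: 30.0
```

```bash
python3 - <<'E'
from h import *
snap("scene","s3",(400,140,520,230),6)
o=readout.get_obs();print(o["width"],o["ft_force"],o["moment"],o["ee_pos"],o["orientation"])
E
```

```text
23.59403289035543 [ 0.09934559 -0.04194573 -4.65228413] [-0.02052636 -0.21369459 -0.03325138] [524.07178071 427.61669012 230.85815116] [1.17538036e+00 2.91321751e+00 4.32097935e-04]
```

View pics/s3.png

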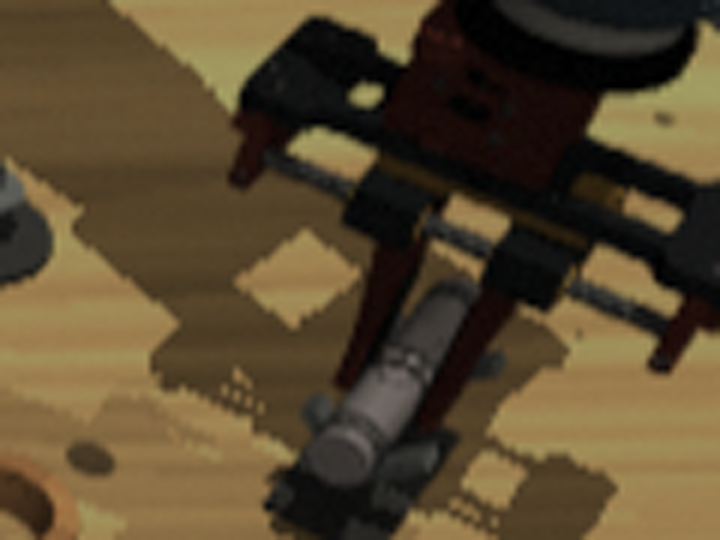

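The shaft lies between the cheeks, with its front end at about (345,450), and there is no contact force yet. I'll keep lowering slowly.

Emit:
step_arm(
  targets=[
    [[0,0,-0.03,0,0,0,0],[0,0,-0.03,0,0,0,0],[0,0,-0.02,0,0,0,0],[0,0,0,0,0,0,0],[0,0,0,0,0,0,0]],
  ],
)

```text
t: 10.88
ee_pos: [524.0, 427.5, 226.6]
orientation: [-1.176, -2.913, 0.0]
ft_force: [-0.4, 0.6, -4.3]
width: 23.5
grasp_force: 30.0
```

Emit:
step_arm(
  targets=[
    [[0,0,-0.02,0,0,0,0],[0,0,-0.02,0,0,0,0],[0,0,0,0,0,0,0],[0,0,0,0,0,0,0],[0,0,0,0,0,0,0]],
  ],
)

```text
t: 11.5
ee_pos: [524.5, 428.0, 225.3]
orientation: [1.175, 2.912, 0.003]
ft_force: [3.1, 2.5, 1.0]
width: 23.6
grasp_force: 30.0
```

Emit:
step_arm(
  targets=[
    [[0.016,0.016,-0.02,0,0,0,0],[0,0,0,0,0,0,0],[0,0,0,0,0,0,0.4],[0,0,0,0,0,0,0.5],[0,0,0,0,0,0,0.6]],
  ],
)

```text
t: 12.12
ee_pos: [524.4, 428.0, 223.0]
orientation: [-1.175, -2.912, 0.003]
ft_force: [0.4, 0.2, 0.4]
width: 49.5
grasp_force: 0.0
```

Emit:
step_arm(
  targets=[
    [[0,0,0,0,0,0,1],[0,0,0.3,0,0,0,1],[0,0,0.5,0,0,0,1],[0,0,0.7,0,0,0,1],[-0.1,-0.7,0.2,0,0,0,1]],
  ],
)

```text
t: 12.75
ee_pos: [520.7, 395.1, 312.5]
orientation: [1.171, 2.911, 0.009]
ft_force: [0.1, -0.4, 0.3]
width: 87.6
grasp_force: 0.0
```

Emit:
step_arm(
  targets=[
    [[-0.218,-0.916,-0.079,0,0,0,1],[-0.218,-0.916,-0.079,0,0,0,1],[-0.218,-0.916,-0.079,0,0,0,1],[-0.218,-0.916,-0.079,0,0,0,1],[-0.218,-0.916,-0.079,0,0,0,1]],
  ],
)

```text
t: 13.38
ee_pos: [465.1, 163.1, 290.0]
orientation: [1.175, 2.912, 0.002]
ft_force: [0.7, -0.1, -0.5]
width: 88.2
grasp_force: 0.0
```

Emit:
step_arm(
  targets=[
    [[-0.218,-0.916,-0.079,0,0,0,1],[-0.218,-0.916,-0.079,0,0,0,1],[-0.218,-0.916,-0.079,0,0,0,1],[-0.218,-0.916,-0.079,0,0,0,1],[-0.218,-0.916,-0.079,0,0,0,1]],
  ],
)

```text
t: 14.0
ee_pos: [410.8, -66.1, 270.1]
orientation: [1.174, 2.912, 0.001]
ft_force: [1.0, 0.7, 0.1]
width: 88.0
grasp_force: 0.0
```

Emit:
step_arm(
  targets=[
    [[-0.218,-0.916,-0.079,0,0,0,1],[-0.218,-0.916,-0.079,0,0,0,1],[-0.218,-0.916,-0.079,0,0,0,1],[-0.218,-0.916,-0.079,0,0,0,1],[-0.218,-0.916,-0.079,0,0,0,1]],
  ],
)

```text
t: 14.62
ee_pos: [356.1, -295.5, 250.4]
orientation: [1.175, 2.912, -0.001]
ft_force: [0.2, -0.0, -0.2]
width: 88.0
grasp_force: 0.0
```

Emit:
step_arm(
  targets=[
    [[0,0,0,0,0,0,1],[0,0,0,0,0,0,1],[0,0,0,0,0,0,1],[0,0,0,0,0,0,1],[0,0,0,0,0,0,1]],
  ],
)

```text
t: 15.25
ee_pos: [356.6, -293.0, 249.5]
orientation: [-1.174, -2.914, -0.0]
ft_force: [0.1, -0.9, -0.1]
width: 87.9
grasp_force: 0.0
```

```bash
python3 - <<'E'
from h import *
snap("scene","s4",(80,80,560,290),1.66)
o=readout.get_obs();print(o["ee_pos"],o["orientation"],o["qpos"])
E
```

```text
[ 356.57299566 -293.16851875  249.48643082] [-1.17417062e+00 -2.91391104e+00 -3.25327449e-05] [-7.13908396e-01  4.53198479e-01  2.07690663e+00  2.95957708e-05
  6.11501838e-01 -1.51862917e+00]
```

View pics/s4.png

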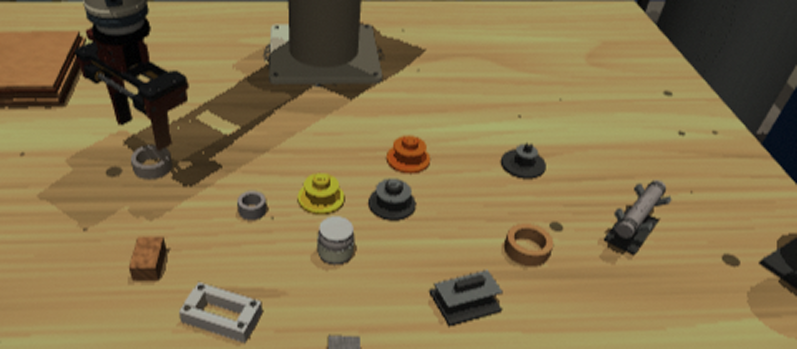

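The shaft rests in both Vs at (640,215), and the gripper is above the race. Now I'll grasp the race.

Emit:
step_arm(
  targets=[
    [[0,0,-0.5,0,0,0,1],[0,0,-0.4,0,0,0,1],[0,0,-0.24,0,0,0,1],[0,0,-0.12,0,0,0,1],[0,0,0,0,0,0,0]],
  ],
)

```text
t: 15.92
ee_pos: [356.4, -293.6, 186.3]
orientation: [-1.175, -2.913, -0.0]
ft_force: [0.4, 0.1, 0.4]
width: 80.8
grasp_force: 0.0
```

Emit:
step_arm(
  targets=[
    [[0,0,0,0,0,0,0],[0,0,0,0,0,0,0],[0,0,0,0,0,0,0],[0,0,0,0,0,0,0],[0,0,0,0,0,0,0]],
  ],
)

```text
t: 16.55
ee_pos: [356.5, -293.8, 186.9]
orientation: [1.175, 2.913, -0.0]
ft_force: [0.2, 0.6, 7.1]
width: 61.5
grasp_force: 30.0
```

Emit:
step_arm(
  targets=[
    [[0,0,0.2,0,0,0,0],[0,0,0.4,0,0,0,0],[0,0,0.5,0,0,0,0],[0,0,0.5,0,0,0,0],[0,0,0.4,0,0,0,0]],
  ],
)

```text
t: 17.18
ee_pos: [356.1, -293.5, 287.6]
orientation: [1.176, 2.913, -0.0]
ft_force: [0.4, -0.5, -3.9]
width: 61.8
grasp_force: 30.0
```

Emit:
step_arm(
  targets=[
    [[0.194,0.752,0,0,0,0,0],[0.194,0.752,0,0,0,0,0],[0.194,0.752,0,0,0,0,0],[0.194,0.752,0,0,0,0,0],[0.194,0.752,0,0,0,0,0]],
  ],
)

```text
t: 17.8
ee_pos: [404.7, -104.4, 286.7]
orientation: [-1.176, -2.913, 0.0]
ft_force: [0.8, -0.5, -2.8]
width: 61.3
grasp_force: 30.0
```

Emit:
step_arm(
  targets=[
    [[0.194,0.752,0,0,0,0,0],[0.194,0.752,0,0,0,0,0],[0.194,0.752,0,0,0,0,0],[0.194,0.752,0,0,0,0,0],[0.194,0.752,0,0,0,0,0]],
  ],
)

```text
t: 18.42
ee_pos: [453.2, 83.6, 286.7]
orientation: [-1.175, -2.913, 0.001]
ft_force: [1.1, -0.5, -2.1]
width: 61.6
grasp_force: 30.0
```

Emit:
step_arm(
  targets=[
    [[0,0,-0.3,0,0,0,0],[0,0,-0.3,0,0,0,0],[0,0,-0.2,0,0,0,0],[0,0,0,0,0,0,0],[0,0,0,0,0,0,0]],
  ],
)

```text
t: 19.05
ee_pos: [453.4, 81.9, 246.4]
orientation: [-1.177, -2.913, 0.0]
ft_force: [0.0, 0.3, -3.0]
width: 61.3
grasp_force: 30.0
```

```bash
python3 - <<'E'
from h import *
snap("scene","s5",(230,100,430,250),4)
o=readout.get_obs();print(o["ee_pos"],o["orientation"],o["ft_force"])
E
```

```text
[453.49934697  81.99679211 246.66081368] [1.17656949e+00 2.91260510e+00 3.03138652e-04] [ 0.64494246  0.25431975 -3.22190374]
```

View pics/s5.png

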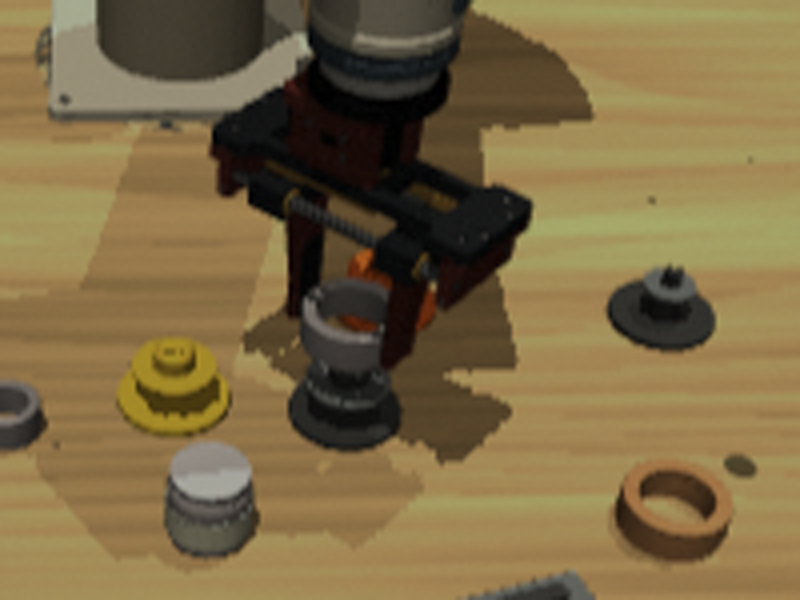

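The race is held upright above the grey stand, with the ring at (350,320) and the foot centred near (345,402). I'll compare with where the current TCP position should project.

```bash
python3 - <<'E'
from h import *
c=np.load("pics/scene_cal.npz")
def pr(*p):
    q=c["E"][:3,:3]@p+c["E"][:3,3]; q=c["K"]@q; q=q[:2]/q[2]; return (q-[230,100]+.4)*4
for y in(-36,36,0):print("foot",pr(453.5,82+y,3).round(0))
for y in(-31,31,0):print("ringtop",pr(453.5,82+y,84).round(0))
print("footfront",pr(453.5+36,82,3).round(0))
E
```

```text
foot [283. 410.]
foot [396. 408.]
foot [340. 409.]
ringtop [300. 310.]
ringtop [403. 308.]
ringtop [351. 309.]
footfront [346. 448.]
```

Emit:
step_arm(
  targets=[
    [[0,0.04,-0.2,0,0,0,0],[0,0,-0.2,0,0,0,0],[0,0,-0.1,0,0,0,0],[0,0,-0.06,0,0,0,0],[0,0,0,0,0,0,0]],
  ],
)

```text
t: 19.73
ee_pos: [453.3, 84.4, 218.2]
orientation: [-1.175, -2.913, 0.0]
ft_force: [0.1, 0.1, -2.2]
width: 61.4
grasp_force: 30.0
```

Emit:
step_arm(
  targets=[
    [[0,0,-0.02,0,0,0,0],[0,0,-0.02,0,0,0,0],[0,0,0,0,0,0,0],[0,0,0,0,0,0,0],[0,0,0,0,0,0,0]],
  ],
)

```text
t: 20.35
ee_pos: [453.5, 84.4, 216.9]
orientation: [1.175, 2.913, 0.0]
ft_force: [-1.7, 0.1, 6.5]
width: 61.8
grasp_force: 30.0
```

Contact came at the expected seat height, so I'll release and go for the bushing.

Emit:
step_arm(
  targets=[
    [[0,0,0,0,0,0,1],[0,0,0,0,0,0,1],[0,0,0,0,0,0,1],[0,0,0.3,0,0,0,1],[0,0,0.6,0,0,0,1]],
  ],
)

```text
t: 20.98
ee_pos: [453.0, 84.3, 261.8]
orientation: [-1.175, -2.912, 0.002]
ft_force: [0.2, -0.3, 0.2]
width: 87.6
grasp_force: 0.0
```

Emit:
step_arm(
  targets=[
    [[0.038,-0.856,0.1,0,0,0,1],[0.038,-0.856,0.1,0,0,0,1],[0.038,-0.856,0,0,0,0,1],[0.038,-0.856,0,0,0,0,1],[0.038,-0.856,-0.2,0,0,0,1]],
  ],
)

```text
t: 21.6
ee_pos: [463.2, -131.2, 262.9]
orientation: [1.175, 2.911, 0.0]
ft_force: [0.8, -0.7, -0.2]
width: 87.5
grasp_force: 0.0
```

Emit:
step_arm(
  targets=[
    [[0,0,-0.6,0,0,0,1],[0,0,-0.5,0,0,0,1],[0,0,-0.2,0,0,0,1],[0,0,-0.2,0,0,0,1],[0,0,0,0,0,0,1]],
  ],
)

```text
t: 22.22
ee_pos: [462.9, -129.5, 186.5]
orientation: [-1.175, -2.913, 0.0]
ft_force: [-0.3, -0.3, 0.3]
width: 88.3
grasp_force: 0.0
```

Emit:
step_arm(
  targets=[
    [[0,0,0,0,0,0,0],[0,0,0,0,0,0,0],[0,0,0,0,0,0,0],[0,0,0,0,0,0,0],[0,0,0,0,0,0,0]],
  ],
)

```text
t: 22.85
ee_pos: [462.9, -129.6, 186.5]
orientation: [1.176, 2.913, 0.0]
ft_force: [0.6, 0.2, -0.3]
width: 41.1
grasp_force: 3.1
```

Emit:
step_arm(
  targets=[
    [[0,0,0,0,0,0,0],[0,0,0,0,0,0,0],[0,0,0,0,0,0,0],[0,0,0.2,0,0,0,0],[0,0,0.4,0,0,0,0]],
  ],
)

```text
t: 23.48
ee_pos: [462.3, -129.5, 216.4]
orientation: [-1.175, -2.911, 0.0]
ft_force: [-0.6, -0.1, -1.1]
width: 41.2
grasp_force: 30.0
```

Emit:
step_arm(
  targets=[
    [[0,0,0.5,0,0,0,0],[0,0,0.5,0,0,0,0],[0,0,0.4,0,0,0,0],[0,0,0,0,0,0,0],[0,0,0,0,0,0,0]],
  ],
)

```text
t: 24.1
ee_pos: [462.4, -129.5, 286.0]
orientation: [-1.175, -2.913, 0.0]
ft_force: [-0.6, 0.9, -1.3]
width: 40.5
grasp_force: 30.0
```

```bash
python3 - <<'E'
from h import *
snap("scene","s6",(200,80,500,250),2.6)
o=readout.get_obs();print(o["ee_pos"],o["orientation"],o["ft_force"],o["width"])
c=np.load("pics/scene_cal.npz")
def pr(*p):
    q=c["E"][:3,:3]@p+c["E"][:3,3]; q=c["K"]@q; q=q[:2]/q[2]; return (q-[200,80]+.4)*2.6
for y in(-31,31,0):print("racetop",pr(453.5,84.5+y,54).round(0))
for y in(-36,36):print("bfoot",pr(363.4,311+y,3).round(0))
print("bfront",pr(399.4,311,3).round(0))
E
```

```text
[ 462.38691242 -129.53341455  285.72134319] [-1.17508606e+00 -2.91198630e+00  2.47707534e-04] [-0.10642703  0.09707665 -0.9647487 ] 40.48730349012594
racetop [273. 278.]
racetop [339. 277.]
racetop [306. 278.]
bfoot [471. 257.]
bfoot [539. 256.]
bfront [515. 278.]
```

View pics/s6.png

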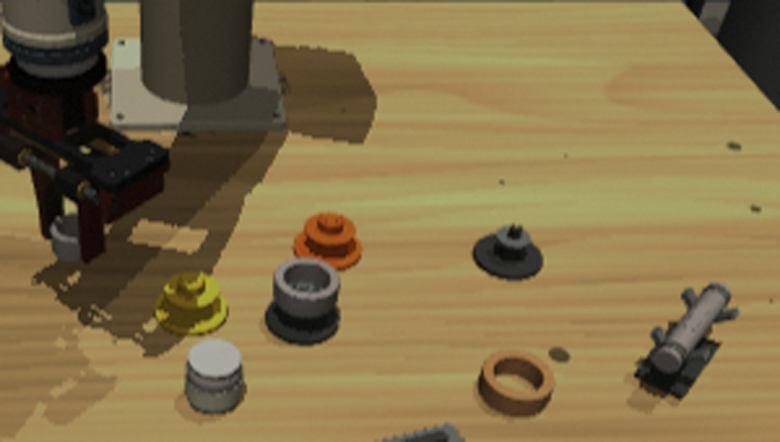

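The race is seated: its ring is centred at (306,285) with the stub inside. The bushing is held. Its stand's foot is centred near (508,256), about 3 mm further in y than I had. I'll carry the bushing there.

Emit:
step_arm(
  targets=[
    [[-0.198,0.886,0,0,0,0,0],[-0.198,0.886,0,0,0,0,0],[-0.198,0.886,0,0,0,0,0],[-0.198,0.886,0,0,0,0,0],[-0.198,0.886,0,0,0,0,0]],
  ],
)

```text
t: 24.78
ee_pos: [412.6, 93.1, 285.6]
orientation: [-1.175, -2.912, 0.001]
ft_force: [1.2, 0.5, -1.9]
width: 40.7
grasp_force: 30.0
```

Emit:
step_arm(
  targets=[
    [[-0.198,0.886,0,0,0,0,0],[-0.198,0.886,0,0,0,0,0],[-0.198,0.886,0,0,0,0,0],[-0.198,0.886,0,0,0,0,0],[-0.198,0.886,0,0,0,0,0]],
  ],
)

```text
t: 25.4
ee_pos: [363.0, 314.7, 285.4]
orientation: [-1.175, -2.913, 0.003]
ft_force: [1.1, 0.1, -1.7]
width: 40.8
grasp_force: 30.0
```

Emit:
step_arm(
  targets=[
    [[0,0,-0.3,0,0,0,0],[0,0,-0.3,0,0,0,0],[0,0,-0.2,0,0,0,0],[0,0,0,0,0,0,0],[0,0,0,0,0,0,0]],
  ],
)

```text
t: 26.02
ee_pos: [364.2, 312.9, 246.5]
orientation: [-1.177, -2.913, 0.0]
ft_force: [0.6, 0.3, -1.5]
width: 40.8
grasp_force: 30.0
```

```bash
python3 - <<'E'
from h import *
snap("scene","s7",(340,90,480,195),5)
o=readout.get_obs();P=o["ee_pos"];print(P,o["orientation"],o["ft_force"])
c=np.load("pics/scene_cal.npz")
def pr(*p):
    q=c["E"][:3,:3]@p+c["E"][:3,3]; q=c["K"]@q; q=q[:2]/q[2]; return (q-[340,90]+.4)*5
z=P[2]-186.5
for y in(-21,21):print("ring bottom/top",pr(P[0],P[1]+y,z).round(0),pr(P[0],P[1]+y,z+24).round(0),"seat",pr(P[0],P[1]+y*18/21,30).round(0),"foot",pr(P[0],P[1]+y*36/21,3).round(0))
E
```

```text
[364.1985018  313.08267069 246.70466907] [1.17677559e+00 2.91262022e+00 6.79831652e-04] [-0.54032089  0.73907377 -0.95463068]
ring bottom/top [261. 359.] [272. 322.] seat [254. 405.] foot [211. 445.]
ring bottom/top [340. 358.] [352. 321.] seat [320. 404.] foot [340. 443.]
```

View pics/s7.png

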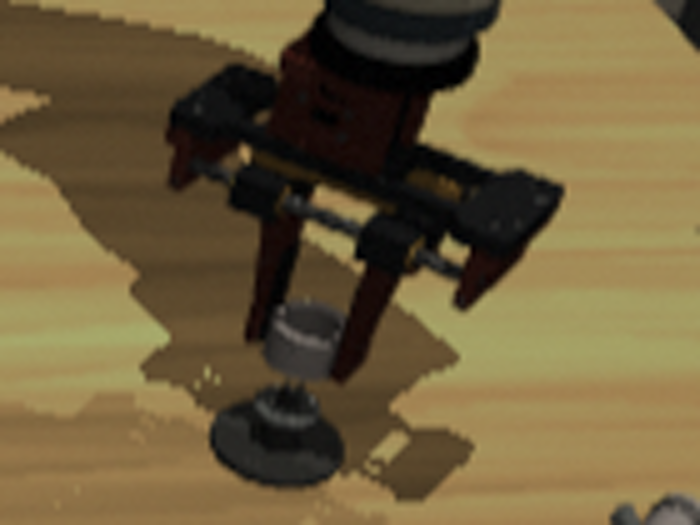

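The ring hangs over the thin stub. The stand's foot spans 211–344 and its seat is centred at (288,405), which agrees with the prediction. I'll lower the bushing.

Emit:
step_arm(
  targets=[
    [[-0.02,0.02,-0.2,0,0,0,0],[0,0,-0.2,0,0,0,0],[0,0,-0.1,0,0,0,0],[0,0,-0.06,0,0,0,0],[0,0,0,0,0,0,0]],
  ],
)

```text
t: 26.7
ee_pos: [362.8, 314.4, 218.2]
orientation: [-1.175, -2.913, 0.001]
ft_force: [-0.5, -0.1, -1.9]
width: 40.9
grasp_force: 30.0
```

Emit:
step_arm(
  targets=[
    [[0,0,-0.02,0,0,0,0],[0,0,-0.02,0,0,0,0],[0,0,0,0,0,0,0],[0,0,0,0,0,0,0],[0,0,0,0,0,0,0]],
  ],
)

```text
t: 27.32
ee_pos: [362.9, 314.4, 216.5]
orientation: [1.176, 2.913, 0.0]
ft_force: [-0.3, 0.3, 0.1]
width: 40.7
grasp_force: 30.0
```

Emit:
step_arm(
  targets=[
    [[0,0,-0.01,0,0,0,0],[0,0,0,0,0,0,1],[0,0,0,0,0,0,1],[0,0,0,0,0,0,1],[0,0,0,0,0,0,1]],
  ],
)

```text
t: 27.95
ee_pos: [362.8, 314.3, 215.8]
orientation: [-1.176, -2.913, 0.0]
ft_force: [0.1, -0.9, -0.2]
width: 77.5
grasp_force: 0.0
```

Emit:
step_arm(
  targets=[
    [[0,0,0,0,0,0,1],[0,0,0.2,0,0,0,1],[0,0,0.4,0,0,0,1],[0,0,0.5,0,0,0,1],[0,0,0.4,0,0,0,1]],
  ],
)

```text
t: 28.58
ee_pos: [362.9, 314.4, 292.4]
orientation: [1.175, 2.913, 0.001]
ft_force: [0.1, -1.3, -0.3]
width: 87.7
grasp_force: 0.0
```

Emit:
step_arm(
  targets=[
    [[0.298,-0.474,-0.03,0,0,-0.865,1],[0.298,-0.474,-0.03,0,0,-0.865,1],[0.298,-0.474,-0.03,0,0,-0.865,1],[0.298,-0.474,-0.03,0,0,-0.865,1],[0.298,-0.474,-0.03,0,0,-0.865,1]],
  ],
)

```text
t: 29.2
ee_pos: [437.8, 195.1, 284.1]
orientation: [1.603, 2.701, 0.001]
ft_force: [0.0, 0.6, -0.1]
width: 88.2
grasp_force: 0.0
```

Emit:
step_arm(
  targets=[
    [[0.298,-0.474,-0.03,0,0,-0.865,1],[0.298,-0.474,-0.03,0,0,-0.865,1],[0.298,-0.474,-0.03,0,0,-0.865,1],[0.298,-0.474,-0.03,0,0,-0.865,1],[0.298,-0.474,-0.03,0,0,-0.865,1]],
  ],
)

```text
t: 29.82
ee_pos: [512.3, 76.5, 276.6]
orientation: [1.991, 2.43, 0.001]
ft_force: [0.7, -0.3, -0.5]
width: 87.8
grasp_force: 0.0
```

Emit:
step_arm(
  targets=[
    [[0.298,-0.474,-0.03,0,0,-0.865,1],[0.298,-0.474,-0.03,0,0,-0.865,1],[0.298,-0.474,-0.03,0,0,-0.865,1],[0.298,-0.474,-0.03,0,0,-0.865,1],[0.298,-0.474,-0.03,0,0,-0.865,1]],
  ],
)

```text
t: 30.45
ee_pos: [586.8, -42.0, 269.1]
orientation: [2.334, 2.103, 0.0]
ft_force: [-0.2, -0.8, -0.5]
width: 87.7
grasp_force: 0.0
```

Emit:
step_arm(
  targets=[
    [[0.298,-0.474,-0.03,0,0,-0.865,1],[0.298,-0.474,-0.03,0,0,-0.865,1],[0.298,-0.474,-0.03,0,0,-0.865,1],[0.298,-0.474,-0.03,0,0,-0.865,1],[0.298,-0.474,-0.03,0,0,-0.865,1]],
  ],
)

```text
t: 31.08
ee_pos: [661.2, -160.5, 261.6]
orientation: [2.624, 1.728, 0.0]
ft_force: [0.8, 0.9, -0.0]
width: 87.7
grasp_force: 0.0
```

Emit:
step_arm(
  targets=[
    [[0,0,0,0,0,0,1],[0,0,0,0,0,0,1],[0,0,0,0,0,0,1],[0,0,0,0,0,0,1],[0,0,0,0,0,0,1]],
  ],
)

```text
t: 31.7
ee_pos: [660.8, -159.2, 261.1]
orientation: [-2.621, -1.731, -0.0]
ft_force: [-0.2, 0.2, -0.3]
width: 88.0
grasp_force: 0.0
```

```bash
python3 - <<'E'
from h import *
snap("scene","s8",(140,120,540,320),2)
o=readout.get_obs();P=o["ee_pos"];print(P,o["orientation"],2*np.degrees(np.arctan(o["orientation"][1]/o["orientation"][0]))-90)
E
```

```text
[ 660.79162816 -159.31252024  261.03052762] [-2.62155925e+00 -1.73116996e+00 -5.62945204e-05] -23.1217349977116
```

View pics/s8.png

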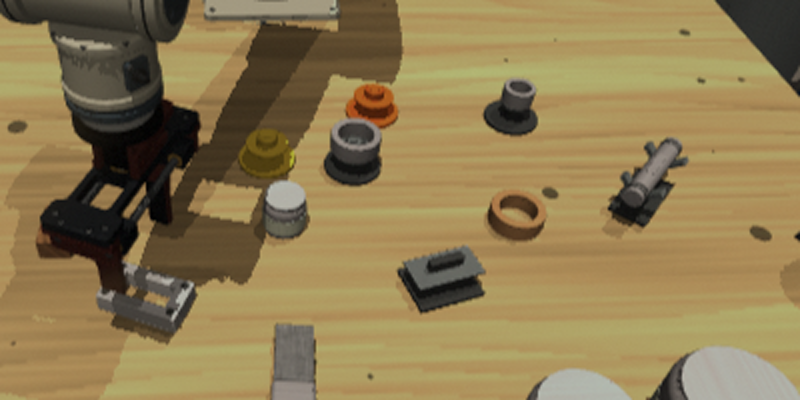

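The bushing is seated at (518,95), and the gripper straddles the spacer at (148,298). Now I'll grasp the spacer.

Emit:
step_arm(
  targets=[
    [[0,0,-0.5,0,0,0,1],[0,0,-0.5,0,0,0,1],[0,0,-0.3,0,0,0,1],[0,0,-0.19,0,0,0,1],[0,0,0,0,0,0,1]],
  ],
)

```text
t: 32.38
ee_pos: [660.8, -159.6, 186.0]
orientation: [-2.621, -1.73, 0.001]
ft_force: [-0.2, 0.9, 0.5]
width: 88.0
grasp_force: 0.0
```

Emit:
step_arm(
  targets=[
    [[0,0,0,0,0,0,0],[0,0,0,0,0,0,0],[0,0,0,0,0,0,0],[0,0,0,0,0,0,0],[0,0,0,0,0,0,0]],
  ],
)

```text
t: 33.0
ee_pos: [660.9, -159.7, 186.7]
orientation: [2.622, 1.73, 0.0]
ft_force: [-0.7, 0.0, 2.7]
width: 51.8
grasp_force: 30.0
```

Emit:
step_arm(
  targets=[
    [[0,0,0,0,0,0,0],[0,0,0,0,0,0,0],[0,0,0,0,0,0,0],[0,0,0.2,0,0,0,0],[0,0,0.4,0,0,0,0]],
  ],
)

```text
t: 33.62
ee_pos: [660.3, -159.5, 216.1]
orientation: [-2.62, -1.729, 0.003]
ft_force: [0.2, 1.1, -2.3]
width: 52.0
grasp_force: 30.0
```

Emit:
step_arm(
  targets=[
    [[0,0,0.5,0,0,0,0],[0,0,0.5,0,0,0,0],[0,0,0.4,0,0,0,0],[0,0,0,0,0,0,0],[0,0,0,0,0,0,0]],
  ],
)

```text
t: 34.25
ee_pos: [660.5, -159.6, 285.9]
orientation: [-2.621, -1.73, 0.001]
ft_force: [-0.5, 0.8, -2.0]
width: 51.7
grasp_force: 30.0
```

```bash
python3 - <<'E'
from h import *
a=lambda x,y:(140+x/2-.2,120+y/2-.2)
# seat corners in s8 view, z=30
P=np.array([world("scene",*a(x,y),30)[:2] for x,y in((398,269),(470,247),(486,270),(411,291))]);print(P.round(1),P.mean(0))
print(readout.get_obs()["ee_pos"])
E
```

```text
[[649.  108.5]
 [620.3 192.7]
 [653.1 202.3]
 [678.7 117.2]] [650.26184805 155.21675945]
[ 660.45793956 -159.55265761  285.89299799]
```

Emit:
step_arm(
  targets=[
    [[-0.026,0.63,0,0,0,0.99,0],[-0.026,0.63,0,0,0,0.99,0],[-0.026,0.63,0,0,0,0.99,0],[-0.026,0.63,0,0,0,0.99,0],[-0.026,0.63,0,0,0,0.99,0]],
  ],
)

```text
t: 34.88
ee_pos: [653.8, -1.2, 284.9]
orientation: [-2.282, -2.157, 0.003]
ft_force: [-0.5, 0.7, -2.0]
width: 51.8
grasp_force: 30.0
```

Emit:
step_arm(
  targets=[
    [[-0.026,0.63,0,0,0,0.99,0],[-0.026,0.63,0,0,0,0.99,0],[-0.026,0.63,0,0,0,0.99,0],[-0.026,0.63,0,0,0,0.99,0],[-0.026,0.63,0,0,0,0.99,0]],
  ],
)

```text
t: 35.5
ee_pos: [647.3, 156.3, 284.9]
orientation: [-1.877, -2.517, 0.003]
ft_force: [0.9, 0.4, -2.1]
width: 51.7
grasp_force: 30.0
```

Emit:
step_arm(
  targets=[
    [[0,0,-0.3,0,0,0,0],[0,0,-0.3,0,0,0,0],[0,0,-0.2,0,0,0,0],[0,0,0,0,0,0,0],[0,0,0,0,0,0,0]],
  ],
)

```text
t: 36.12
ee_pos: [648.1, 154.8, 246.5]
orientation: [1.882, 2.515, 0.0]
ft_force: [0.1, -0.3, -2.4]
width: 51.7
grasp_force: 30.0
```

```bash
python3 - <<'E'
from h import *
snap("scene","s9",(300,190,420,290),6)
o=readout.get_obs();P=o["ee_pos"];print(P,2*np.degrees(np.arctan(o["orientation"][1]/o["orientation"][0]))-90,o["ft_force"])
c=np.load("pics/scene_cal.npz")
def pr(*p):
    q=c["E"][:3,:3]@p+c["E"][:3,3]; q=c["K"]@q; q=q[:2]/q[2]; return (q-[300,190]+.4)*6
t=np.radians(-73.5);ex=np.array([np.cos(t),np.sin(t)]);ey=np.array([-ex[1],ex[0]]);z=P[2]-186.5
for nm,L,W,h in(("bottom",45,26,z),("top",45,26,z+24),("seat",39,20,30)):
    print(nm,[pr(*(P[:2]+i*L*ex+j*W*ey),h).round(0) for i,j in((-1,-1),(-1,1),(1,1),(1,-1))])
E
```

```text
[648.16890891 154.97165434 246.87325711] 16.4105836514304 [ 0.44211672 -0.24170371 -2.09435386]
bottom [array([456., 245.]), array([532., 350.]), array([297., 414.]), array([229., 304.])]
top [array([469., 199.]), array([548., 304.]), array([308., 368.]), array([238., 257.])]
seat [array([433., 318.]), array([489., 398.]), array([291., 453.]), array([240., 369.])]
```

View pics/s9.png

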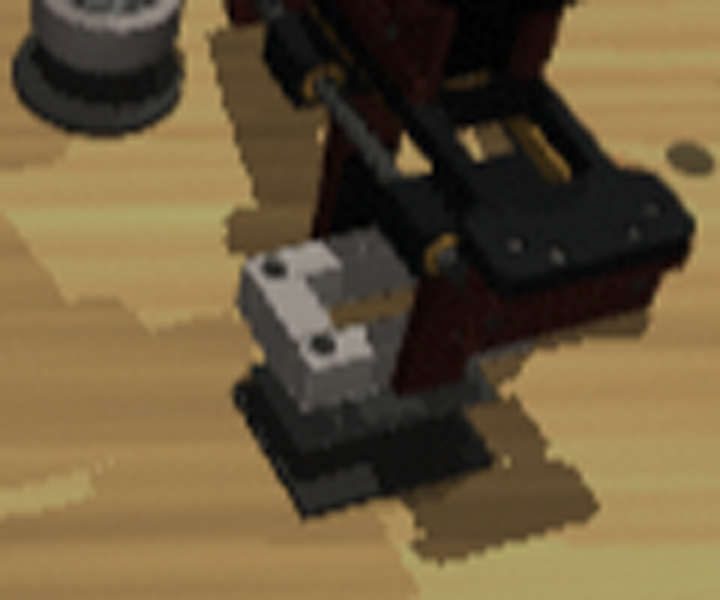

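The frame is over the seat: its front bottom corner is at (308,410) and the seat's right corner at (493,400). It sits about 2 mm too far in +y, so I'll correct that while lowering.

Emit:
step_arm(
  targets=[
    [[0,-0.03,-0.2,0,0,0,0],[0,0,-0.2,0,0,0,0],[0,0,-0.1,0,0,0,0],[0,0,-0.06,0,0,0,0],[0,0,0,0,0,0,0]],
  ],
)

```text
t: 36.8
ee_pos: [647.8, 153.9, 218.1]
orientation: [-1.881, -2.516, 0.0]
ft_force: [-0.1, 0.2, -1.9]
width: 52.1
grasp_force: 30.0
```

Emit:
step_arm(
  targets=[
    [[0,0,-0.02,0,0,0,0],[0,0,-0.02,0,0,0,0],[0,0,0,0,0,0,0],[0,0,0,0,0,0,0],[0,0,0,0,0,0,0]],
  ],
)

```text
t: 37.42
ee_pos: [647.9, 153.9, 216.7]
orientation: [1.881, 2.516, 0.001]
ft_force: [-0.0, -0.3, 1.1]
width: 51.9
grasp_force: 30.0
```

Emit:
step_arm(
  targets=[
    [[0,0,0,0,0,0,1],[0,0,0,0,0,0,1],[0,0,0,0,0,0,1],[0,0,0,0,0,0,1],[0,0,0.2,0,0,0,1]],
  ],
)

```text
t: 38.05
ee_pos: [647.5, 153.8, 226.0]
orientation: [-1.88, -2.515, 0.002]
ft_force: [0.7, 0.7, 0.2]
width: 87.5
grasp_force: 0.0
```

Emit:
step_arm(
  targets=[
    [[0,0,0.6,0,0,0,1],[0,0,0.8,0,0,0,1],[-0.5,-0.8,0.6,0,0,0,1],[-0.5,-0.9,0.2,0,0,0,1],[-0.5,-0.9,0,0,0,0,1]],
  ],
)

```text
t: 38.67
ee_pos: [572.4, 22.8, 338.5]
orientation: [1.878, 2.515, 0.003]
ft_force: [0.4, -0.1, -0.6]
width: 87.6
grasp_force: 0.0
```

Emit:
step_arm(
  targets=[
    [[-0.5,-0.9,0,0,0,0,1],[-0.5,-0.9,0,0,0,0,1],[-0.2,-0.9,0,0,0,0,1],[0,-0.9,0,0,0,0,1],[0,0,0,0,0,0,1]],
  ],
)

```text
t: 39.3
ee_pos: [512.8, -158.5, 337.4]
orientation: [1.884, 2.511, 0.001]
ft_force: [0.8, 1.7, 0.1]
width: 87.7
grasp_force: 0.0
```

```bash
python3 - <<'E'
from h import *
snap("scene","tmp"); a=cv2.imread("pics/tmp_raw.png")[130:290,300:520]
snap("top","tmp2"); b=cv2.imread("pics/tmp2_raw.png")[140:310,70:290]
p=np.vstack([a,b]); cv2.imwrite("pics/f.png",cv2.convertScaleAbs(cv2.resize(p,None,fx=1.78,fy=1.78,interpolation=cv2.INTER_CUBIC),alpha=1.5))
E
```

```text
(no output)
```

View pics/f.png

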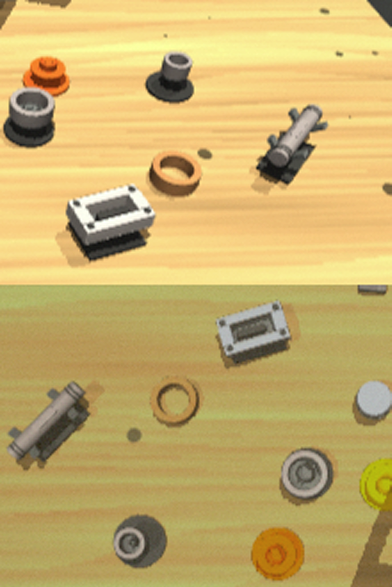

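All four parts sit on their stands. In the top half, the race is at (32,115), the bushing at (175,65), the frame at (110,215) and the shaft at (297,135). The tape roll and tin have not moved. I'll check the shaft's centring numerically.

```bash
python3 - <<'E'
from h import *
a=cv2.imread("pics/t0_raw.png").astype(int);b=cv2.imread("pics/tmp2_raw.png")
g=b.astype(int); roi=np.zeros(g.shape[:2],np.uint8); roi[190:250,70:125]=1
sat=g.max(2)-g.min(2); m=((sat<32)&(g.max(2)>80)&(roi>0)).astype(np.uint8)
n,l,s,_=cv2.connectedComponentsWithStats(m); k=1+np.argmax(s[1:,4])
r=cv2.minAreaRect(np.argwhere(l==k)[:,::-1].astype(np.float32)); print(r)
bx=cv2.boxPoints(r); W=np.array([world("top",*p,55)[:2] for p in bx]); print(W.round(1),W.mean(0))
for f,i in(("before",a),("after",g)): print(f,[i[int(v),int(u)].tolist() for u,v in((98,218),(95,216))])
o=readout.get_obs();print(o["t"],o["qvel"].round(3) if hasattr(o["qvel"],"round") else o["qvel"])
E
```

```text
((92.53199768066406, 217.015380859375), (8.371987342834473, 48.88521957397461), 44.09062194824219)
[[487.  479.3]
 [569.9 401. ]
 [555.9 386.5]
 [473.2 464.7]] [521.50790235 432.87391002]
before [[47, 57, 56], [46, 56, 56]]
after [[62, 67, 76], [96, 105, 114]]
39.4 [ 0.03   0.     0.009 -0.002 -0.002 -0.002]
```

```bash
python3 -c "
from h import *
print(ctrl.close_job())"
```

```text
the job is handed in; nothing more can be done
None
```

The race, bushing, frame and shaft are all seated on their own stands, with the tape roll and tin left where they were; I handed the job in at about 39 s, and no verdict came back.

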